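Twist the top valet pot off its nested stack and stand it on the green coaster

ROBOT

A 7-joint arm with a two-finger parallel gripper is mounted at the origin on the work surface. World frame = base frame: x ahead of the robot, y to its left, z up, the work surface at z = 0. Lengths are in m, angles in rad, forces in N, time in s.
With the tool pointing down it reaches from about 0.4 to 0.875 m from the base axis. Payload 19.3 kg.
Tool frame: the origin (TCP) lies on the centre line of the jaws, within the pads' length; the fingertips stand 22 mm ahead of it and the grasp point (between the pads) lies 3 mm ahead of it; z points along the fingers, y is the line along which they close (so a half turn about z gives the same grasp; the last joint's range is limited). The gripper opens to 85 mm and grips with 20 to 120 N. Pads are 22 mm wide; open, the fingers measure 114 mm over their backs; the gripper's body (76 mm by 85 mm) begins 54 mm behind the grasp point. The pads swing forward as they close: fully open they stand 13 mm farther back than shut.
Start: joints at [1.175, 0.521, -0.036, 1.599, 0.021, 1.021, -0.113], TCP at [0.2, -0.592, 0.232] pointing down, gripper open.
Joint ranges: [-2.91, 2.91], [-0.3, 2.13], [-1.5, 1.42], [0.17, 2.43], [-1.26, 4.41], [0.16, 1.93], [-2.52, 2.52]. Speed limits (rad/s): [1.89, 1.89, 2.39, 2.39, 3.01, 3.01, 3.01].

INTERFACE

Orientations are given as a unit quaternion [w, x, y, z].
In Python, from cell import env gives the robot as it stands.
- The arm moves only by the shell command python3 -m crank 'ROWS'. ROWS is JSON, a list of rows, each an object with "claw": the finger opening in cm, from 0 to 8.54; "linear": the shift along the tool's x, y, z in cm, a list of three; "angular": the turn, a rotation vector about the tool's x, y, z in rad, a list of three. A call has 1 to 10 rows; each row is the pose to reach, as a shift and turn from the pose commanded when the call began, along the tool's axes at that moment; what a row does not reach only later rows make up. A row lasts 1/12 s, in which the tool goes at most 41.7 mm and 7.16 degrees, less where a joint would pass 70% of its speed; a pose out of reach is approached as far as the arm can. A call with a gripper value outside its range is refused whole. The fingers move at their own pace and stop on an object; the grip force is fixed at half the most. Time passes only in rows, so rows that repeat a pose let the fingers close. It gives the time, the measured TCP pose, the force, the opening and the grip force at its end, in the units of the state.
- env.read_state(): the state, without advancing time (a new reading comes with each control period).
- env.get_image(name): name is "scene" or "side" or "wrist"; returns a dict with "pixels" (480x640x3 uint8, red, green, blue), "z_map" (480x640 float32, m along the optical axis (not along the pixel's ray), 0 where there is no reading), "vertical_fov" (degrees; the focal length in pixels is half the picture's height over the tangent of half this angle, whatever the lens; pixels are square), "cx", "cy" (the principal point, pixels), "R" (3x3) and "t" (3): a world point X has camera coordinates R X + t; the wrist camera has in their place "hand_eye" (4x4, takes a point from camera to tool coordinates, whose origin is the TCP and whose axes are the flange's). Camera axes: x right, y down, z forward; pixel columns grow to the right and rows downward; lengths in m; the calibration is good to about 2 mm. The wrist camera is an equidistant fisheye: a pixel r from the principal point sees the ray r / f radians off the axis. A picture is of the moment at which its call begins: read the wrist's pose just before it.
- env.sign_off(): hands the job in; it is judged then, once.
The state is a dict: "time_s": time; "joint_positions": joint angles; "dq": joint speeds; "tau": joint torques, N m; "tool_pos": TCP position; "tcp_rot": TCP orientation; "ft_force": force on the tool from outside, world axes, zero at the start; "torque": the same for the moment, N m; "width": finger opening in m; "finger_force": force on a finger pad.
Only numpy, scipy, OpenCV 4.12 (cv2) and the standard library are available. Lean on these libraries where they do the work, as an engineer would, in place of code of your own. Each camera call takes 0.05 s, during which the arm holds its last target. There are 200 camera calls.

TASK

The two nested valet pots on the slanted stand are stuck together (twisting as you pull helps). Draw the cognac upper pot straight out along the lean of the stack, leaving the navy lower pot seated in the stand, then set it down gently, upright in the middle of the green coaster, and let go. Do not disturb the other things on the dresser.

Things in the scene. Friction and masses are not known exactly. Their poses are not given: they have to be found in the camera images.
- upper_mid (a point): Centre (half-way up) of the loose cognac-brown upper pot, 72 mm tall, 0.1 to 0.21 kg; z runs from foot to open mouth. Solid round foot, 47 mm across, from 36 to 10 mm below this point; above it the round body, 58 mm outside, 4 mm wall. It starts nested, leaning 30 deg with the stand, the whole body clear of the lower pot. Grip it across the body, 15 to 20 mm above this point along its axis.
- lower_pot: Loose navy lower pot, 0.27 to 0.39 kg, 46 mm tall; origin at the centre of its underside, z towards its mouth (leans 30 deg). A square foot 70 x 70 x 20 mm sits in the stand's square well, which stops it turning, but only its weight holds it down. Above the foot a round wall, 62 mm outside, 52 mm inside; inner floor 22 mm above the origin.
- lower_rim (a point): Centre of the lower pot's mouth. Sprung felt pads inside pinch the upper pot's foot, 24 mm of which is in the mouth: a straight pull needs 11 to 18 N, more than the lower pot weighs, and lifts both. Their drag is dry friction: while the upper pot is twisted to and fro (0.3 to 0.4 N m), rising 2 to 3 mm per rad, the lengthwise drag is a tenth. Pads let go 16 mm out; foot clears at 24 mm.
- stand_well (a point): Centre of the underside of the square well (84 mm outside, 72 mm inside, 24 mm deep, 6 mm floor) of the pale wooden fixed stand, 46 mm above the table. The stand's base plate is 140 x 110 x 12 mm. The well's axis leans 30 deg from vertical towards the stand's own -x side (roughly towards the robot); its own z is vertical.
- green_top (a point): Centre of the top face of the fixed green coaster, a round disc 92 mm across and 6 mm thick, lying on the table.
- blue_top (a point): Centre of the top face of the fixed blue coaster, the same size; not the one wanted.
- polish_tin_mid (a point): Centre of a loose red-lidded polish tin, 60 mm across, 20 mm high. Leave alone.
- cufflink_box_mid (a point): Centre of a loose small wooden cufflink box, 52 x 52 x 30 mm. Leave alone.
- shoe_brush_mid (a point): Centre of a loose shoe brush lying bristles down, 150 mm along its x, 45 mm wide, 40 mm high. Leave alone.
- watch_mid (a point): Centre of a loose cream watch cushion with a wristwatch on it, 60 x 50 x 50 mm high. Leave alone.
- cologne_mid (a point): Centre of a loose amber cologne bottle, 52 mm across, 115 mm tall. Leave alone.
- shoe_tree_mid (a point): Middle of a loose wooden shoe tree lying flat, 210 mm along its x, 60 mm wide, 48 mm high. Leave alone.
Mind the look-alikes: they are no part of the job. There is more than one size of the part that bears green_top; the job needs the middle-sized. Of the things that look like the part that bears upper_mid, the larger one is meant.

How it is judged:
On the way:
1. the upper pot is drawn clear of the lower pot, in the gripper's fingers, with the lower pot still seated in the stand (distance between upper_mid and stand_well above 0.105 m and contact force between upper_pot and the fingers above 1 N and contact force between upper_pot and lower_pot below 0.05 N and distance of lower_pot from where it was at the start of the episode below 0.008 m), for 0.1 s.
At the end, for the whole second after the job is handed in: The upper pot stands upright (within 0.08 rad) and at rest on the green coaster, its axis within 18 mm of the coaster's centre, and the lower pot is seated in the stand within 8 mm of where it was (horizontal distance between upper_mid and green_top below 0.018 m and z of upper_mid in the frame of green_top between 0.032 and 0.04 m and angle between upper_mid's own z axis and vertical below 0.08 rad and contact force between upper_pot and green_coaster above 0.3 N and linear speed of upper_pot below 0.02 m/s and distance of lower_pot from where it was at the start of the episode below 0.008 m); the robot touches nothing.
It fails at once if the lower pot is pulled up out of its seat (moved more than 15 mm) (distance of lower_pot from where it was at the start of the episode above 0.015 m).
It fails at once if the upper pot is levered out crooked (axes more than 0.3 rad apart while its foot is still in the lower pot) (distance between upper_mid and lower_pot below 0.075 m and angle between the z axis of upper_mid and the z axis of lower_pot, either way round above 0.3 rad).
It fails at once if the upper pot is let go in the air or dropped (out of the lower pot, no finger on it, its centre more than 60 mm above the table) (distance between upper_mid and stand_well above 0.12 m and contact force between upper_pot and the fingers below 0.05 N and height (world z) of upper_mid above 0.06 m).
It fails at once if the upper pot is slammed down (more than 40 N on the green coaster) (contact force between upper_pot and green_coaster above 40 N).
It fails at once if the polish tin, cufflink box, shoe brush, watch, cologne or shoe tree is pushed more than 15 mm (distance of any of polish_tin_mid, cufflink_box_mid, shoe_brush_mid, watch_mid, cologne_mid, shoe_tree_mid from where it was at the start of the episode above 0.015 m).
It also fails if it takes over 64 s, if anything falls off the work surface, if the arm or the gripper's body presses on something with over 40 N, if the wrist force passes 120 N, or if a joint passes its speed limit or range.

## Working session

There is one attempt and no reset: what is moved stays moved. The work goes in short steps, Python scripts to look and compute and a shell command to move; the robot and the scene stay as the last step left them, time stands still between calls to the robot, and variables do not carry over. Pictures are saved under pics/ and viewed, at most 10 in all, crops included, and the job is handed in when it is done.

```bash
mkdir -p pics; ls
python3 - <<'E'
from cell import env
import cv2,numpy as np
print(env.read_state())
for n in ["scene","side"]:
    im=env.get_image(n); np.savez(f"pics/{n}0.npz",**im)
    cv2.imwrite(f"pics/{n}0.png",im["pixels"][:,:,::-1])
    print(n,im["vertical_fov"],im["cx"],im["cy"],im["R"],im["t"])
E
```

```text
pics
{'time_s': 0.0, 'joint_positions': array([ 1.17480357,  0.52200859, -0.03636167,  1.60001878,  0.0212179 ,
        1.02110928, -0.11281797]), 'dq': array([ 0.00058822, -0.00023549,  0.00047228, -0.00167412, -0.0001236 ,
        0.0015918 ,  0.00215242]), 'tau': array([-4.68050985e-04, -9.27132940e+01,  1.97950713e+00, -3.69936454e+01,
        1.77250343e-02,  8.30088858e-03, -9.67996516e-05]), 'tool_pos': array([ 0.19990425, -0.591801  ,  0.23192488]), 'tcp_rot': array([-5.63426013e-04,  9.86760614e-01,  1.62182475e-01, -1.34100323e-04]), 'ft_force': array([ 0.23881421, -1.01166582, -0.37249809]), 'torque': array([ 0.08955104, -0.01307037,  0.02711366]), 'finger_force': 0.0, 'width': 0.08556957505115925}
scene 51.718052874261005 327.17871646226973 252.24991418076274 [[-0.37683824  0.92602868  0.02153668]
 [ 0.52754575  0.23367488 -0.81675672]
 [-0.76137272 -0.29642359 -0.57658012]] [ 0.21138138 -0.2278008   1.53868953]
side 46.02251924048949 320.87147443184267 238.91697571256088 [[ 0.97116582 -0.2377234  -0.01801498]
 [-0.15561811 -0.57486693 -0.80331253]
 [ 0.18060997  0.78295312 -0.59528518]] [-0.5415212   0.17091361  0.94129211]
```

View pics/scene0.png

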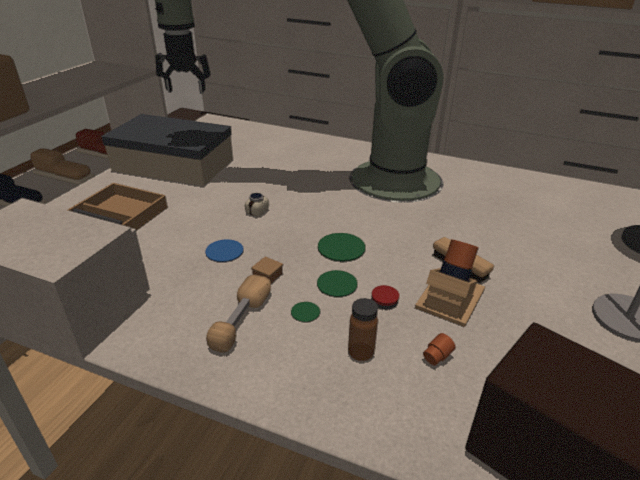

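View pics/side0.png

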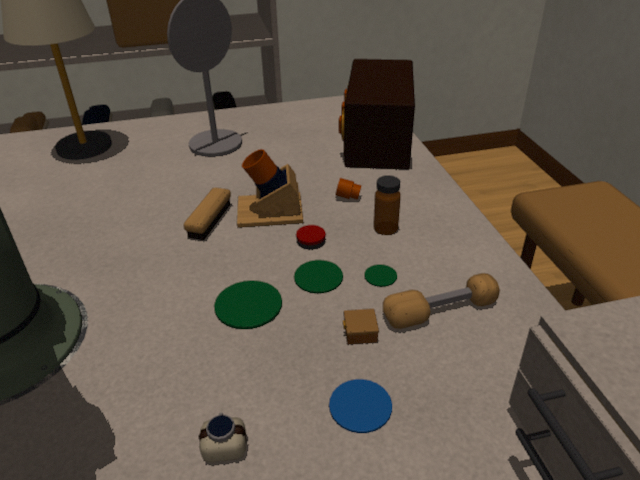

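The scene view shows the nested pots at (460,255), the middle green coaster at (337,283), a red tin at (385,297) and the small look-alike pot at (438,348). The side view shows the pots at (262,165) and the middle coaster at (318,276). Next I measure the coasters, the pot axis and the stand.

```bash
cat > h.py <<'E'
import numpy as np,cv2
def load(n): return dict(np.load(f"pics/{n}.npz"))
def foc(im): return 240/np.tan(np.radians(float(im["vertical_fov"]))/2)
def rays(im,uv):
    f=foc(im); uv=np.atleast_2d(uv).astype(float)
    d=np.c_[(uv[:,0]-im["cx"])/f,(uv[:,1]-im["cy"])/f,np.ones(len(uv))]
    return -im["R"].T@im["t"], d@im["R"]
def plane(im,uv,z):
    c,d=rays(im,uv); return c+d*((z-c[2])/d[:,2])[:,None]
def cloud(im,mask):
    v,u=np.nonzero(mask&(im["z_map"]>0)); c,d=rays(im,np.c_[u,v])
    return c+d*im["z_map"][v,u][:,None]
def hsv(im): return cv2.cvtColor(im["pixels"],cv2.COLOR_RGB2HSV)
def blobs(m,amin=40):
    n,l,s,c=cv2.connectedComponentsWithStats(m.astype(np.uint8)); return [(l==i,s[i],c[i]) for i in range(1,n) if s[i,4]>amin]
E
python3 - <<'E'
from h import *
from scipy.optimize import least_squares
P=[]
for n in ["scene0","side0"]:
    im=load(n); H=hsv(im)
    for m,s,c in blobs((H[...,0]>50)&(H[...,0]<90)&(H[...,1]>150)&(H[...,2]>40)):
        cnt=max(cv2.findContours(m.astype(np.uint8),0,1)[0],key=len)[:,0]
        w=plane(im,cnt,.006); 
        cc=(w[:,:2].min(0)+w[:,:2].max(0))/2; print(n,"green",c.round(),cc.round(4),np.ptp(w,0).round(3)[:2])
    for m,s,c in blobs((H[...,0]<14)&(H[...,1]>170)&(H[...,2]>50)):
        w=cloud(im,m); print(n,"red/orange",s,np.median(w,0).round(3), np.median(H[m],0))
        a=np.median(w,0)
        if a[2]>.09 and a[2]<.2: P.append(w)
for p in P: print(len(p),p.min(0).round(3),p.max(0).round(3))
np.savez("pics/P.npz",*P)
E
```

```text
scene0 red/orange [448 241  15  25  85] [0.514 0.257 0.127] [  9. 178.  99.]
scene0 red/orange [464 244  13  12  49] [0.505 0.284 0.135] [ 10. 177.  97.]
scene0 red/orange [372 286  26  19 310] [0.572 0.136 0.019] [  1. 181. 115.]
scene0 red/orange [427 334  20  19  77] [0.687 0.265 0.038] [  9. 175. 123.]
scene0 red/orange [424 338  31  27 162] [0.701 0.283 0.03 ] [ 10.  178.5  94.5]
side0 green [318. 276.] [0.557  0.0196] [0.088 0.09 ]
side0 green [380. 275.] [ 0.6698 -0.0092] [0.058 0.059]
side0 green [248. 304.] [ 0.42   -0.0209] [0.116 0.117]
side0 red/orange [242 150  35  34 740] [0.493 0.245 0.121] [ 11. 251.  73.]
side0 red/orange [336 179  25  20 338] [0.683 0.26  0.033] [ 12. 249. 104.]
side0 red/orange [297 225  28  18 389] [0.568 0.13  0.022] [  1. 248. 102.]
84 [0.497 0.242 0.103] [0.53  0.27  0.146]
49 [0.459 0.27  0.117] [0.515 0.294 0.145]
734 [0.458 0.231 0.084] [0.529 0.298 0.149]
```

Run:
```python
from h import *
from scipy.optimize import least_squares
for n in ["scene0","side0"]:
    im=load(n); H=hsv(im)
    for m,s,c in blobs((H[...,0]>45)&(H[...,0]<95)&(H[...,1]>110)&(H[...,2]>25),80):
        cnt=max(cv2.findContours(m.astype(np.uint8),0,1)[0],key=len)[:,0]
        w=plane(im,cnt,.006); print(n,"green",c.round(),((w.min(0)+w.max(0))/2).round(4),np.ptp(w,0).round(3)[:2])
C={}
for n,roi in [("scene0",(425,225,485,282)),("side0",(235,140,295,198))]:
    im=load(n); H=hsv(im); x0,y0,x1,y1=roi
    m=(H[...,0]<15)&(H[...,1]>130)&(H[...,2]>25); r=np.zeros_like(m); r[y0:y1,x0:x1]=1
    C[n]=cloud(im,m&r); C[n]=C[n][C[n][:,2]>.08]; print(n,len(C[n]))
def ax(y,l=np.pi/6): return np.array([np.sin(l)*np.cos(y),np.sin(l)*np.sin(y),np.cos(l)])
def res(p,P):
    a=ax(p[2],p[3] if len(p)>3 else np.pi/6); q=P-[p[0],p[1],.12]; return np.linalg.norm(q-np.outer(q@a,a),axis=1)-.029
for k,P in list(C.items())+[("both",np.vstack(list(C.values())))]:
  for x0 in ([.49,.25,-2.7],[.49,.25,-2.7,.52]):
    s=least_squares(res,x0,loss="soft_l1",f_scale=.002,args=(P,))
    r=res(s.x,P); a=ax(s.x[2],*s.x[3:]); t=(P-[s.x[0],s.x[1],.12])@a; g=abs(r)<.004
    print(k,s.x.round(4),np.std(r[g]).round(4),g.mean().round(2),"t",np.percentile(t[g],[1,99]).round(4), "top", (np.array([s.x[0],s.x[1],.12])+a*np.percentile(t[g],99)).round(4))
# wood stand plate points
for n in C:
    im=load(n);H=hsv(im); w=cloud(im,(H[...,0]>8)&(H[...,0]<25)&(H[...,1]>70))
    g=(abs(w[:,0]-.53)<.12)&(abs(w[:,1]-.25)<.1)&(abs(w[:,2]-.012)<.004); q=w[g,:2]*1000
    print(n,g.sum(),cv2.minAreaRect(q.astype(np.float32)),q.min(0),q.max(0))
```

```text
scene0 green [341. 247.] [ 0.4214 -0.02    0.006 ] [0.115 0.114]
scene0 green [337. 283.] [0.5592 0.022  0.006 ] [0.087 0.086]
scene0 green [305. 311.] [ 0.6735 -0.0037  0.006 ] [0.057 0.057]
side0 green [318. 276.] [0.5574 0.0188 0.006 ] [0.089 0.092]
side0 green [380. 275.] [ 0.6691 -0.009   0.006 ] [0.059 0.06 ]
side0 green [248. 304.] [ 0.42   -0.0227  0.006 ] [0.116 0.122]
scene0 674
side0 791
scene0 [ 0.4875  0.2685 -3.3381] 0.0015 0.95 t [-0.0315  0.0136] top [0.4808 0.2698 0.1318]
scene0 [ 0.4877  0.2684 -3.3303  0.5028] 0.0015 0.95 t [-0.0315  0.0142] top [0.481  0.2697 0.1324]
side0 [ 0.4899  0.2662 -3.1333] 0.0016 0.87 t [-0.03    0.0198] top [0.48   0.2661 0.1372]
side0 [ 0.4899  0.2662 -3.1355  0.5122] 0.0016 0.87 t [-0.0298  0.0197] top [0.4803 0.2662 0.1372]
both [ 0.4883  0.2666 -3.174 ] 0.0018 0.9 t [-0.0314  0.0176] top [0.4795 0.2669 0.1352]
both [ 0.4885  0.2666 -3.1762  0.4893] 0.0018 0.9 t [-0.0311  0.0181] top [0.48   0.2669 0.136 ]
scene0 779 ((501.09661865234375, 245.20147705078125), (151.87957763671875, 200.4259796142578), 81.78981018066406) [411.32054617 155.72909313] [589.43792785 328.59592712]
side0 1043 ((492.03826904296875, 263.7241516113281), (115.1162338256836, 169.04180908203125), 79.82382202148438) [411.14910762 197.20367053] [581.7408413  328.49550493]
```

```bash
cat >> h.py <<'E'
from scipy.spatial.transform import Rotation as Ro
def rot(s): return Ro.from_quat(np.roll(s["tcp_rot"],-1))
def rel(s,p,R):
    r=rot(s); return (r.inv().apply(np.array(p)-s["tool_pos"])*100).round(2),(r.inv()*R).as_rotvec().round(3)
def leanrot(yaw,tw,lean=np.pi/6):
    a=np.array([np.sin(lean)*np.cos(yaw),np.sin(lean)*np.sin(yaw),np.cos(lean)]); z=-a
    y=np.cross(z,[np.cos(tw),np.sin(tw),0]); y/=np.linalg.norm(y); return Ro.from_matrix(np.c_[np.cross(y,z),y,z]),a
E
python3 - <<'E'
from h import *; from cell import env
s=env.read_state(); R,a=leanrot(-3.18,.785)
print(R.as_matrix().round(3)); print(rel(s,[.5,-.25,.33],R));
E
```

```text
[[ 0.572  0.651  0.5  ]
 [ 0.758 -0.651 -0.019]
 [ 0.313  0.39  -0.866]]
(array([ 39.37, -22.79,  -9.78]), array([-0.313,  0.428, -0.518]))
```

```bash
python3 -m crank '[{"claw":8.5,"linear":[12,-5,-9],"angular":[0,0,0]},{"claw":8.5,"linear":[12,-5,-9],"angular":[0,0,0]},{"claw":8.5,"linear":[20,-11,-9.8],"angular":[-0.15,0.2,-0.25]},{"claw":8.5,"linear":[39.4,-22.8,-9.8],"angular":[-0.313,0.428,-0.518]},{"claw":8.5,"linear":[39.4,-22.8,-9.8],"angular":[-0.313,0.428,-0.518]},{"claw":8.5,"linear":[39.4,-22.8,-9.8],"angular":[-0.313,0.428,-0.518]},{"claw":8.5,"linear":[39.4,-22.8,-9.8],"angular":[-0.313,0.428,-0.518]},{"claw":8.5,"linear":[39.4,-22.8,-9.8],"angular":[-0.313,0.428,-0.518]},{"claw":8.5,"linear":[39.4,-22.8,-9.8],"angular":[-0.313,0.428,-0.518]},{"claw":8.5,"linear":[39.4,-22.8,-9.8],"angular":[-0.313,0.428,-0.518]}]'
python3 - <<'E'
from h import *; from cell import env
s=env.read_state(); R,a=leanrot(-3.18,.785)
print(s["time_s"],s["joint_positions"].round(2),s["tool_pos"])
print(rel(s,np.array([.4905,.267,.116])+a*.113,R));
E
```

```text
time_s: 0.93
tool_pos: [0.4625, -0.2941, 0.324]
tcp_rot: [0.118, 0.879, 0.4, 0.231]
ft_force: [2.5, -1.1, 0.1]
width: 0.0852
finger_force: 0.0
0.9333 [ 1.03  0.14 -0.45  2.04 -0.39  0.56  0.17] [ 0.46248214 -0.29405439  0.32398705]
(array([ 37.63, -42.87,   6.89]), array([ 0.002,  0.001, -0.001]))
```

```bash
python3 -m crank '[{"claw":8.5,"linear":[37.6,-42.9,-1],"angular":[0,0,0]},{"claw":8.5,"linear":[37.6,-42.9,-1],"angular":[0,0,0]},{"claw":8.5,"linear":[37.6,-42.9,-1],"angular":[0,0,0]},{"claw":8.5,"linear":[37.6,-42.9,-1],"angular":[0,0,0]},{"claw":8.5,"linear":[37.6,-42.9,-1],"angular":[0,0,0]},{"claw":8.5,"linear":[37.6,-42.9,-1],"angular":[0,0,0]},{"claw":8.5,"linear":[37.6,-42.9,-1],"angular":[0,0,0]},{"claw":8.5,"linear":[37.6,-42.9,-1],"angular":[0,0,0]},{"claw":8.5,"linear":[37.6,-42.9,-1],"angular":[0,0,0]},{"claw":8.5,"linear":[37.6,-42.9,-1],"angular":[0,0,0]}]'
python3 - <<'E'
from h import *; from cell import env
s=env.read_state(); R,a=leanrot(-3.18,.785)
print(s["time_s"],s["joint_positions"].round(2),s["tool_pos"])
print(rel(s,np.array([.4905,.267,.116])+a*.113,R));
E
```

```text
time_s: 1.77
tool_pos: [0.4159, 0.0947, 0.296]
tcp_rot: [0.117, 0.878, 0.401, 0.231]
ft_force: [0.2, 0.2, 2.1]
width: 0.0848
finger_force: 0.0
1.7667 [ 0.97 -0.21 -1.32  2.33  0.04  0.38 -1.14] [0.41591505 0.09470867 0.29596565]
(array([ 11.72, -13.38,   7.67]), array([0.001, 0.   , 0.002]))
```

Run:
```python
from h import *; from cell import env
s=env.read_state(); R,a=leanrot(-3.18,.785)
print(rel(s,[.6,.15,.27],R));
```

```text
(array([13.89,  7.38, 11.35]), array([0.001, 0.   , 0.002]))
```

```bash
python3 -m crank '[{"claw":8.5,"linear":[13.9,7.4,11.3],"angular":[0,0,0]},{"claw":8.5,"linear":[13.9,7.4,11.3],"angular":[0,0,0]},{"claw":8.5,"linear":[13.9,7.4,11.3],"angular":[0,0,0]},{"claw":8.5,"linear":[13.9,7.4,11.3],"angular":[0,0,0]},{"claw":8.5,"linear":[13.9,7.4,11.3],"angular":[0,0,0]},{"claw":8.5,"linear":[13.9,7.4,11.3],"angular":[0,0,0]}]'
python3 - <<'E'
from h import *; from cell import env
s=env.read_state(); R,a=leanrot(-3.18,.785)
print(s["time_s"],s["joint_positions"].round(2),s["tool_pos"])
print(rel(s,np.array([.4905,.267,.116])+a*.113,R));
E
```

```text
time_s: 2.27
tool_pos: [0.4977, 0.1154, 0.2768]
tcp_rot: [0.117, 0.879, 0.401, 0.23]
ft_force: [0.1, -0.7, 2.1]
width: 0.085
finger_force: 0.0
2.2667 [ 0.62  0.26 -1.28  2.2   1.    0.66 -2.06] [0.4977035  0.11535737 0.27676734]
(array([  6.07, -16.61,   1.95]), array([-0.   ,  0.003,  0.   ]))
```

Run:
```python
from h import *; from cell import env
s=env.read_state(); R,a=leanrot(-3.18,1.6)
print(rel(s,[.52,.2,.27],R));
```

```text
(array([ 7.49, -4.32,  1.52]), array([-0.001,  0.003, -0.734]))
```

```bash
python3 -m crank '[{"claw":8.5,"linear":[3,-1.5,0.6],"angular":[0,0,-0.3]},{"claw":8.5,"linear":[3,-1.5,0.6],"angular":[0,0,-0.3]},{"claw":8.5,"linear":[5,-3,1],"angular":[0,0,-0.5]},{"claw":8.5,"linear":[7.5,-4.3,1.5],"angular":[0,0,-0.73]},{"claw":8.5,"linear":[7.5,-4.3,1.5],"angular":[0,0,-0.73]},{"claw":8.5,"linear":[7.5,-4.3,1.5],"angular":[0,0,-0.73]},{"claw":8.5,"linear":[7.5,-4.3,1.5],"angular":[0,0,-0.73]}]'
python3 - <<'E'
from h import *; from cell import env
s=env.read_state(); R,a=leanrot(-3.18,1.6)
print(s["time_s"],s["joint_positions"].round(2),s["tool_pos"])
print(rel(s,np.array([.4905,.267,.116])+a*.113,R));
E
```

```text
time_s: 2.85
tool_pos: [0.5192, 0.2014, 0.2706]
tcp_rot: [0.19, 0.675, 0.691, 0.172]
ft_force: [-0.8, -0.1, 0.7]
width: 0.0849
finger_force: 0.0
2.85 [ 0.36  0.44 -1.3   2.09  1.15  0.92 -1.56] [0.51915691 0.20138008 0.27062967]
(array([  7.08, -10.01,   0.58]), array([-0.004, -0.001,  0.003]))
```

```bash
python3 -m crank '[{"claw":8.5,"linear":[7.1,-10,0.6],"angular":[0,0,0]},{"claw":8.5,"linear":[7.1,-10,0.6],"angular":[0,0,0]},{"claw":8.5,"linear":[7.1,-10,0.6],"angular":[0,0,0]},{"claw":8.5,"linear":[7.1,-10,0.6],"angular":[0,0,0]},{"claw":8.5,"linear":[7.1,-10,0.6],"angular":[0,0,0]},{"claw":8.5,"linear":[7.1,-10,0.6],"angular":[0,0,0]}]'
python3 - <<'E'
from h import *; from cell import env
s=env.read_state(); R,a=leanrot(-3.18,1.6)
print(s["time_s"],s["joint_positions"].round(2),s["tool_pos"])
print(rel(s,np.array([.4905,.267,.116])+a*.113,R)); 
im=env.get_image("wrist"); np.savez("pics/w1.npz",tp=s["tool_pos"],tq=s["tcp_rot"],**im); cv2.imwrite("pics/w1.png",im["pixels"][:,:,::-1])
print(im["hand_eye"].round(3),im["vertical_fov"],im["cx"],im["cy"])
E
```

```text
time_s: 3.35
tool_pos: [0.4354, 0.2691, 0.2145]
tcp_rot: [0.19, 0.678, 0.688, 0.173]
ft_force: [0.6, -0.4, 0.6]
width: 0.0847
finger_force: 0.0
3.35 [ 0.04  0.49 -1.23  2.21  1.26  1.   -1.96] [0.43538298 0.26913763 0.21447305]
(array([ 0.01, -0.15, -0.01]), array([-0.003,  0.001, -0.006]))
[[ 0.001 -0.964 -0.265  0.066]
 [ 1.     0.001 -0.001  0.001]
 [ 0.002 -0.265  0.964 -0.141]
 [ 0.     0.     0.     1.   ]] 65.70646984690485 320.3616014376522 234.55854626127208
```

View pics/w1.png

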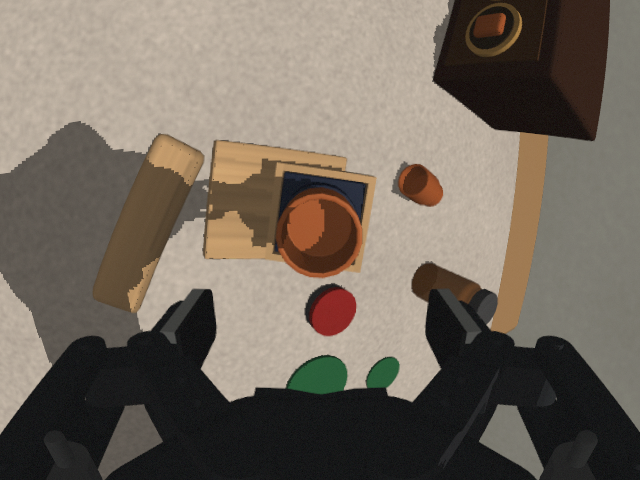

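The wrist view, looking down the stack, shows the mouth centred near (320,233). The stand plate's near edge runs (215,140) to (204,257) and its upper edge ends at (346,157). The tin is at (332,310) and the brush at (150,222), both clear of the fingers. Next I get the lean yaw from the plate edges and the axis from the rim.

```bash
cat >> h.py <<'E'
def wcast(im,uv,tp,tq):
    f=foc(im); uv=np.atleast_2d(uv).astype(float); q=uv-[im["cx"],im["cy"]]; r=np.hypot(*q.T); th=r/f
    d=np.c_[q/r[:,None]*np.sin(th)[:,None],np.cos(th)]; he=im["hand_eye"]; R=Ro.from_quat(np.roll(tq,-1))
    return tp+R.apply(he[:3,3]), R.apply(d@he[:3,:3].T), d
def wplane(im,uv,z):
    c,d,_=wcast(im,uv,im["tp"],im["tq"]); return c+d*((z-c[2])/d[:,2])[:,None]
def wcloud(im,mask):
    v,u=np.nonzero(mask&(im["z_map"]>0)); c,d,dc=wcast(im,np.c_[u,v],im["tp"],im["tq"]); return c+d*(im["z_map"][v,u]/dc[:,2])[:,None]
E
python3 - <<'E'
from h import *
from scipy.optimize import least_squares
im=load("w1"); H=hsv(im)
q=wplane(im,[(215,140),(204,257),(346,157),(275,260)],.012); print(q.round(4))
e=q[0]-q[1]; print("yaw from left edge(+90)",np.arctan2(e[1],e[0]),"len",np.linalg.norm(e)); e=q[2]-q[0]; print("top edge",np.arctan2(e[1],e[0])); e=q[3]-q[1]; print("bottom",np.arctan2(e[1],e[0]))
m=(H[...,0]<16)&(H[...,1]>120)&(H[...,2]>40); r=np.zeros_like(m); r[183:282,270:370]=1; m&=r.astype(bool)
P=wcloud(im,m)
for yaw in (-3.04,-3.12,-3.2):
    _,a=leanrot(yaw,1.6); t=P@a; top=np.percentile(t,98); g=P[abs(t-top)<.003]
    f=lambda p:np.linalg.norm((g-[p[0],p[1],.13])-np.outer((g-[p[0],p[1],.13])@a,a),axis=1)-.0275
    s=least_squares(f,[.48,.26],loss="soft_l1",f_scale=.002); c=np.array([*s.x,.13]); tc=c+a*(top-c@a)
    print(yaw,len(g),np.std(s.fun).round(4),"rimcentre",tc.round(4),"mid",(tc-.036*a).round(4))
# mouth contour centre by ray at rim plane
cnt=cv2.convexHull(np.argwhere(m)[:,::-1].astype(np.int32)); print(cv2.fitEllipse(cnt))
g=wplane(im,[(337-5,374)],.006);print(g)
E
```

```text
[[0.4443 0.3272 0.012 ]
 [0.4291 0.2214 0.012 ]
 [0.5815 0.3075 0.012 ]
 [0.5008 0.2072 0.012 ]]
yaw from left edge(+90) 1.4276223067954195 len 0.1068954156144842
top edge -0.14264155663692674
bottom -0.19566483411749971
-3.04 675 0.0011 rimcentre [0.4805 0.2685 0.135 ] mid [0.4984 0.2703 0.1038]
-3.12 863 0.0012 rimcentre [0.481  0.2684 0.1341] mid [0.499  0.2688 0.103 ]
-3.2 1307 0.0011 rimcentre [0.4813 0.2675 0.1333] mid [0.4993 0.2664 0.1022]
((318.7178649902344, 233.20285034179688), (86.59597778320312, 89.61673736572266), 166.40306091308594)
[[0.57816583 0.0325098  0.006     ]]
```

Run:
```python
from h import *; from cell import env
s=env.read_state(); R,a=leanrot(-3.285,2.3)
m=np.array([.4993,.2645,.1013])
print(rel(s,m+a*.1,R),rel(s,m+.019*a,R),R.as_matrix().round(2))
```

```text
(array([ 0.37, -0.12,  3.01]), array([ 0.019, -0.048, -0.658])) (array([-0.04, -0.14, 11.1 ]), array([ 0.019, -0.048, -0.658])) [[-0.52  0.7   0.49]
 [ 0.78  0.62 -0.07]
 [-0.36  0.35 -0.87]]
```

```bash
python3 -m crank '[{"claw":8.5,"linear":[0.37,-0.12,1],"angular":[0.019,-0.048,-0.658]},{"claw":8.5,"linear":[0.37,-0.12,2],"angular":[0.019,-0.048,-0.658]},{"claw":8.5,"linear":[0.37,-0.12,3],"angular":[0.019,-0.048,-0.658]},{"claw":8.5,"linear":[0.37,-0.12,3],"angular":[0.019,-0.048,-0.658]},{"claw":8.5,"linear":[0.37,-0.12,3],"angular":[0.019,-0.048,-0.658]},{"claw":8.5,"linear":[0.37,-0.12,3],"angular":[0.019,-0.048,-0.658]},{"claw":8.5,"linear":[0.37,-0.12,3],"angular":[0.019,-0.048,-0.658]}]'
python3 - <<'E'
from h import *; from cell import env
s=env.read_state(); R,a=leanrot(-3.285,2.3)
m=np.array([.4993,.2645,.1013])
print(s["joint_positions"].round(2),rel(s,m+.019*a,R))
E
```

```text
time_s: 3.98
tool_pos: [0.4501, 0.2712, 0.1879]
tcp_rot: [0.246, 0.425, 0.867, 0.08]
ft_force: [0.5, -0.2, 0.1]
width: 0.0849
finger_force: 0.0
[-0.02  0.6  -1.2   2.18  1.32  1.1  -1.35] (array([0.06, 0.01, 8.08]), array([-0.   ,  0.   ,  0.001]))
```

```bash
python3 -m crank '[{"claw":8.5,"linear":[0.06,0,2.5],"angular":[0,0,0]},{"claw":8.5,"linear":[0.06,0,5],"angular":[0,0,0]},{"claw":8.5,"linear":[0.06,0,7],"angular":[0,0,0]},{"claw":8.5,"linear":[0.06,0,8.1],"angular":[0,0,0]},{"claw":8.5,"linear":[0.06,0,8.1],"angular":[0,0,0]},{"claw":8.5,"linear":[0.06,0,8.1],"angular":[0,0,0]}]'
python3 - <<'E'
from h import *; from cell import env
s=env.read_state(); R,a=leanrot(-3.285,2.3)
m=np.array([.4993,.2645,.1013])
print(s["joint_positions"].round(2),s["ft_force"],rel(s,m+.019*a,R)) 
im=env.get_image("wrist"); np.savez("pics/w2.npz",tp=s["tool_pos"],tq=s["tcp_rot"],**im); cv2.imwrite("pics/w2.png",im["pixels"][:,:,::-1])
E
```

```text
time_s: 4.48
tool_pos: [0.4891, 0.2664, 0.1174]
tcp_rot: [0.246, 0.426, 0.867, 0.08]
ft_force: [0.3, 0.6, -0.2]
width: 0.0847
finger_force: 0.0
[-0.06  0.75 -1.08  2.17  1.52  1.09 -1.44] [ 0.31227368  0.64925105 -0.24931771] (array([-0.09,  0.04,  0.01]), array([-0.   , -0.001, -0.   ]))
```

View pics/w2.png

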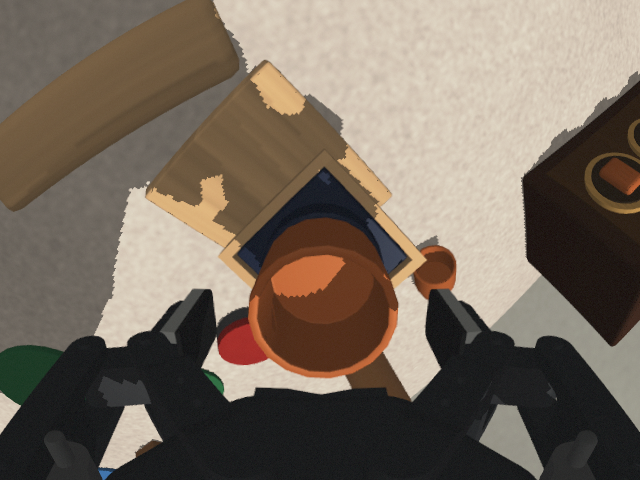

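The pot mouth sits centred between the open pads: mouth centre x≈322 against jaw centre ≈320. Now I close.

```bash
python3 -m crank '[{"claw":5,"linear":[0,0,0],"angular":[0,0,0]},{"claw":5,"linear":[0,0,0],"angular":[0,0,0]},{"claw":5,"linear":[0,0,0],"angular":[0,0,0]},{"claw":5,"linear":[0,0,0],"angular":[0,0,0]},{"claw":5,"linear":[0,0,0],"angular":[0,0,0]},{"claw":5,"linear":[0,0,0],"angular":[0,0,0]},{"claw":5,"linear":[0,0,0],"angular":[0,0,0]}]'
```

```text
time_s: 5.12
tool_pos: [0.4887, 0.2676, 0.1186]
tcp_rot: [0.247, 0.424, 0.868, 0.081]
ft_force: [-9.6, -3.6, 17.9]
width: 0.0561
finger_force: 59.3
```

```bash
python3 -m crank '[{"claw":5,"linear":[0,0,-0.02],"angular":[0,0,0.12]},{"claw":5,"linear":[0,0,-0.05],"angular":[0,0,0.24]},{"claw":5,"linear":[0,0,-0.08],"angular":[0,0,0.36]},{"claw":5,"linear":[0,0,-0.11],"angular":[0,0,0.24]},{"claw":5,"linear":[0,0,-0.14],"angular":[0,0,0.12]},{"claw":5,"linear":[0,0,-0.17],"angular":[0,0,0]},{"claw":5,"linear":[0,0,-0.2],"angular":[0,0,-0.12]},{"claw":5,"linear":[0,0,-0.23],"angular":[0,0,-0.24]},{"claw":5,"linear":[0,0,-0.26],"angular":[0,0,-0.36]},{"claw":5,"linear":[0,0,-0.29],"angular":[0,0,-0.24]}]'
python3 - <<'E'
from h import *; from cell import env
s=env.read_state(); print(s["joint_positions"].round(2),s["ft_force"].round(1),s["torque"].round(2),rot(s).inv().apply(s["ft_force"]))
E
```

```text
time_s: 5.95
tool_pos: [0.4873, 0.2675, 0.1203]
tcp_rot: [0.255, 0.305, 0.916, 0.047]
ft_force: [1.0, 0.4, -2.2]
width: 0.0555
finger_force: 64.3
[-0.07  0.74 -1.08  2.17  1.51  1.08 -1.17] [ 1.   0.4 -2.2] [-0.12  0.47  0.25] [0.49511208 0.30910934 2.33715296]
```

```bash
python3 -m crank '[{"claw":5,"linear":[0,0,-0.03],"angular":[0,0,0.12]},{"claw":5,"linear":[0,0,-0.06],"angular":[0,0,0.24]},{"claw":5,"linear":[0,0,-0.09],"angular":[0,0,0.36]},{"claw":5,"linear":[0,0,-0.12],"angular":[0,0,0.48]},{"claw":5,"linear":[0,0,-0.15],"angular":[0,0,0.6]},{"claw":5,"linear":[0,0,-0.18],"angular":[0,0,0.48]},{"claw":5,"linear":[0,0,-0.21],"angular":[0,0,0.36]},{"claw":5,"linear":[0,0,-0.24],"angular":[0,0,0.24]},{"claw":5,"linear":[0,0,-0.27],"angular":[0,0,0.12]},{"claw":5,"linear":[0,0,-0.3],"angular":[0,0,0]}]'
python3 - <<'E'
from h import *; from cell import env
s=env.read_state(); print(s["torque"].round(2),rot(s).inv().apply(s["ft_force"]))
for n in ["scene","side"]:
    im=env.get_image(n); np.savez(f"pics/{n}1.npz",**im)
A=load("side1")["pixels"][100:260,180:340]; B=load("scene1")["pixels"][190:350,380:540]
cv2.imwrite("pics/chk1.png",cv2.resize(np.hstack([A,B])[:,:,::-1],None,fx=2.5,fy=2.5))
E
```

```text
time_s: 6.78
tool_pos: [0.4859, 0.2677, 0.1228]
tcp_rot: [0.254, 0.315, 0.913, 0.049]
ft_force: [1.2, 0.2, -3.1]
width: 0.0558
finger_force: 65.1
[ 0.36  0.52 -0.18] [ 0.66167973 -0.00354988  3.22671142]
```

View pics/chk1.png

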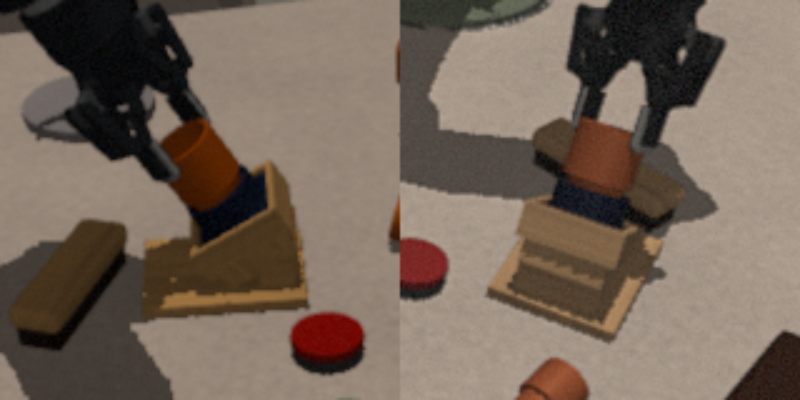

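The lower pot is still seated and the cognac pot is held square and a little raised. I continue the twist and pull.

```bash
python3 -m crank '[{"claw":5,"linear":[0,0,-0.03],"angular":[0,0,0.12]},{"claw":5,"linear":[0,0,-0.06],"angular":[0,0,0.24]},{"claw":5,"linear":[0,0,-0.09],"angular":[0,0,0.36]},{"claw":5,"linear":[0,0,-0.12],"angular":[0,0,0.48]},{"claw":5,"linear":[0,0,-0.15],"angular":[0,0,0.6]},{"claw":5,"linear":[0,0,-0.18],"angular":[0,0,0.48]},{"claw":5,"linear":[0,0,-0.21],"angular":[0,0,0.36]},{"claw":5,"linear":[0,0,-0.24],"angular":[0,0,0.24]},{"claw":5,"linear":[0,0,-0.27],"angular":[0,0,0.12]},{"claw":5,"linear":[0,0,-0.3],"angular":[0,0,0]}]'
python3 -m crank '[{"claw":5,"linear":[0,0,-0.03],"angular":[0,0,0.12]},{"claw":5,"linear":[0,0,-0.06],"angular":[0,0,0.24]},{"claw":5,"linear":[0,0,-0.09],"angular":[0,0,0.36]},{"claw":5,"linear":[0,0,-0.12],"angular":[0,0,0.48]},{"claw":5,"linear":[0,0,-0.15],"angular":[0,0,0.6]},{"claw":5,"linear":[0,0,-0.18],"angular":[0,0,0.48]},{"claw":5,"linear":[0,0,-0.21],"angular":[0,0,0.36]},{"claw":5,"linear":[0,0,-0.24],"angular":[0,0,0.24]},{"claw":5,"linear":[0,0,-0.27],"angular":[0,0,0.12]},{"claw":5,"linear":[0,0,-0.3],"angular":[0,0,0]}]'
```

```text
time_s: 7.72
tool_pos: [0.4844, 0.268, 0.1253]
tcp_rot: [0.254, 0.317, 0.912, 0.05]
ft_force: [1.7, 0.2, -2.9]
width: 0.0554
finger_force: 65.2
time_s: 8.55
tool_pos: [0.4829, 0.2681, 0.1278]
tcp_rot: [0.254, 0.317, 0.912, 0.05]
ft_force: [1.5, -0.2, -3.5]
width: 0.0557
finger_force: 65.4
```

```bash
python3 -m crank '[{"claw":5,"linear":[0,0,-0.03],"angular":[0,0,0.12]},{"claw":5,"linear":[0,0,-0.06],"angular":[0,0,0.24]},{"claw":5,"linear":[0,0,-0.09],"angular":[0,0,0.36]},{"claw":5,"linear":[0,0,-0.12],"angular":[0,0,0.48]},{"claw":5,"linear":[0,0,-0.15],"angular":[0,0,0.6]},{"claw":5,"linear":[0,0,-0.18],"angular":[0,0,0.48]},{"claw":5,"linear":[0,0,-0.21],"angular":[0,0,0.36]},{"claw":5,"linear":[0,0,-0.24],"angular":[0,0,0.24]},{"claw":5,"linear":[0,0,-0.27],"angular":[0,0,0.12]},{"claw":5,"linear":[0,0,-0.3],"angular":[0,0,0]}]'
python3 - <<'E'
from h import *; from cell import env
s=env.read_state(); print(s["torque"].round(2),rot(s).inv().apply(s["ft_force"]))
for n in ["scene","side"]:
    im=env.get_image(n); np.savez(f"pics/{n}2.npz",**im)
A=load("side2")["pixels"][100:260,180:340]; B=load("scene2")["pixels"][190:350,380:540]
cv2.imwrite("pics/chk2.png",cv2.resize(np.hstack([A,B])[:,:,::-1],None,fx=2.5,fy=2.5))
E
```

```text
time_s: 9.38
tool_pos: [0.4814, 0.2683, 0.1304]
tcp_rot: [0.254, 0.317, 0.912, 0.05]
ft_force: [0.3, 0.8, -2.7]
width: 0.0556
finger_force: 65.4
[ 0.31  0.49 -0.17] [1.50721641 0.10187772 2.43202603]
```

View pics/chk2.png

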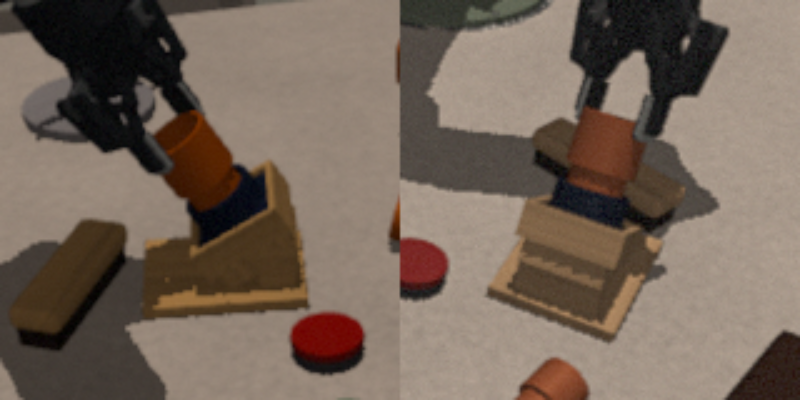

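The foot is emerging from the mouth, and the navy pot is unmoved. Two more twist cycles bring it past the pads.

```bash
python3 -m crank '[{"claw":5,"linear":[0,0,-0.03],"angular":[0,0,0.12]},{"claw":5,"linear":[0,0,-0.06],"angular":[0,0,0.24]},{"claw":5,"linear":[0,0,-0.09],"angular":[0,0,0.36]},{"claw":5,"linear":[0,0,-0.12],"angular":[0,0,0.48]},{"claw":5,"linear":[0,0,-0.15],"angular":[0,0,0.6]},{"claw":5,"linear":[0,0,-0.18],"angular":[0,0,0.48]},{"claw":5,"linear":[0,0,-0.21],"angular":[0,0,0.36]},{"claw":5,"linear":[0,0,-0.24],"angular":[0,0,0.24]},{"claw":5,"linear":[0,0,-0.27],"angular":[0,0,0.12]},{"claw":5,"linear":[0,0,-0.3],"angular":[0,0,0]}]'
python3 -m crank '[{"claw":5,"linear":[0,0,-0.03],"angular":[0,0,0.12]},{"claw":5,"linear":[0,0,-0.06],"angular":[0,0,0.24]},{"claw":5,"linear":[0,0,-0.09],"angular":[0,0,0.36]},{"claw":5,"linear":[0,0,-0.12],"angular":[0,0,0.48]},{"claw":5,"linear":[0,0,-0.15],"angular":[0,0,0.6]},{"claw":5,"linear":[0,0,-0.18],"angular":[0,0,0.48]},{"claw":5,"linear":[0,0,-0.21],"angular":[0,0,0.36]},{"claw":5,"linear":[0,0,-0.24],"angular":[0,0,0.24]},{"claw":5,"linear":[0,0,-0.3],"angular":[0,0,0.24]},{"claw":5,"linear":[0,0,-0.4],"angular":[0,0,0.24]}]'
```

```text
time_s: 10.32
tool_pos: [0.4797, 0.2686, 0.1329]
tcp_rot: [0.254, 0.318, 0.912, 0.05]
ft_force: [0.2, -0.2, -1.7]
width: 0.0561
finger_force: 65.2
time_s: 11.15
tool_pos: [0.4778, 0.2688, 0.1363]
tcp_rot: [0.246, 0.428, 0.866, 0.081]
ft_force: [0.5, 0.2, -1.7]
width: 0.0559
finger_force: 65.2
```

```bash
python3 -m crank '[{"claw":5,"linear":[0,0,-0.2],"angular":[0,0,0]},{"claw":5,"linear":[0,0,-0.6],"angular":[0,0,0]},{"claw":5,"linear":[0,0,-1.2],"angular":[0,0,0]},{"claw":5,"linear":[0,0,-2],"angular":[0,0,0]},{"claw":5,"linear":[0,0,-3],"angular":[0,0,0]},{"claw":5,"linear":[0,0,-4],"angular":[0,0,0]},{"claw":5,"linear":[0,0,-5],"angular":[0,0,0]},{"claw":5,"linear":[0,0,-5],"angular":[0,0,0]},{"claw":5,"linear":[0,0,-5],"angular":[0,0,0]}]'
python3 - <<'E'
from h import *; from cell import env
s=env.read_state(); print(s["joint_positions"].round(2),s["finger_force"])
for n in ["scene","side"]:
    im=env.get_image(n); np.savez(f"pics/{n}3.npz",**im)
A=load("side3")["pixels"][90:250,180:340]; B=load("scene3")["pixels"][170:330,380:540]
cv2.imwrite("pics/chk3.png",cv2.resize(np.hstack([A,B])[:,:,::-1],None,fx=2.5,fy=2.5))
R,a=leanrot(-3.285,2.3); R0=leanrot(0,2.3,0)[0]
print(rel(s,[.54,.2,.22],R0))
E
```

```text
time_s: 11.9
tool_pos: [0.4532, 0.2724, 0.1803]
tcp_rot: [0.247, 0.424, 0.868, 0.08]
ft_force: [0.2, 0.4, -2.4]
width: 0.0553
finger_force: 65.3
[-0.03  0.61 -1.19  2.18  1.34  1.1  -1.37] 65.26308920234442
(array([-11.55,   2.89,   1.38]), array([ 0.352,  0.389, -0.067]))
```

View pics/chk3.png

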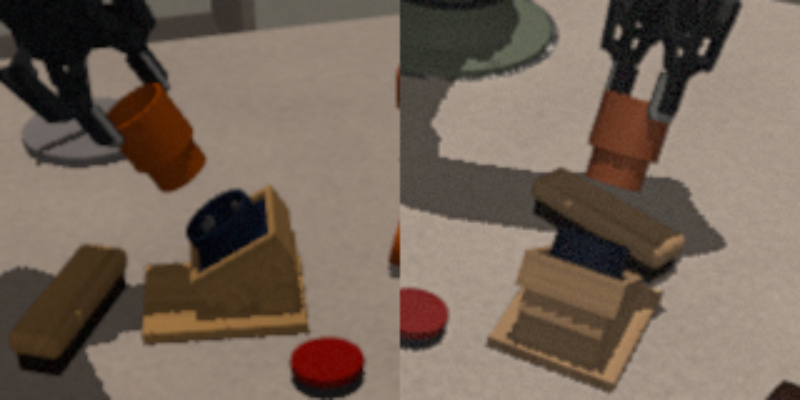

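The pot is free and held, and the lower pot is seated. I carry it to above the green coaster and turn it upright.

Run:
```python
from h import *; from cell import env
s=env.read_state(); R0=leanrot(0,2.3,0)[0]
print(rel(s,[.46,.2,.26],R0),rel(s,[.51,.1,.25],R0))
```

```text
(array([-8.84, -1.25, -6.13]), array([ 0.351,  0.389, -0.067])) (array([-18.83,  -4.38,  -2.09]), array([ 0.351,  0.389, -0.067]))
```

```bash
python3 -m crank '[{"claw":5,"linear":[-2,-0.3,-2],"angular":[0,0,0]},{"claw":5,"linear":[-4.5,-0.6,-4],"angular":[0.05,0.06,-0.01]},{"claw":5,"linear":[-7,-1,-6],"angular":[0.12,0.13,-0.02]},{"claw":5,"linear":[-9,-1.3,-6],"angular":[0.18,0.2,-0.03]},{"claw":5,"linear":[-11.5,-2,-5],"angular":[0.25,0.27,-0.05]},{"claw":5,"linear":[-14,-3,-4],"angular":[0.3,0.33,-0.06]},{"claw":5,"linear":[-16.5,-3.8,-3],"angular":[0.351,0.389,-0.067]},{"claw":5,"linear":[-18.8,-4.4,-2.1],"angular":[0.351,0.389,-0.067]},{"claw":5,"linear":[-18.8,-4.4,-2.1],"angular":[0.351,0.389,-0.067]},{"claw":5,"linear":[-18.8,-4.4,-2.1],"angular":[0.351,0.389,-0.067]}]'
python3 - <<'E'
from h import *; from cell import env
s=env.read_state(); R0=leanrot(0,2.3,0)[0]; print(s["joint_positions"].round(2))
print(rel(s,[.5583,.0204,.2],R0))
E
```

```text
time_s: 12.83
tool_pos: [0.51, 0.0989, 0.2488]
tcp_rot: [-0.001, 0.41, 0.912, 0.0]
ft_force: [-0.4, 0.2, -2.0]
width: 0.056
finger_force: 65.3
[ 0.61  0.7  -1.39  1.81  0.73  1.27 -0.26]
(array([-9.08, -1.6 ,  4.86]), array([-0.001, -0.002, -0.003]))
```

```bash
python3 -m crank '[{"claw":5,"linear":[-2,-0.4,1],"angular":[0,0,0]},{"claw":5,"linear":[-4.5,-0.8,2.5],"angular":[0,0,0]},{"claw":5,"linear":[-7,-1.2,4],"angular":[0,0,0]},{"claw":5,"linear":[-9.1,-1.6,5],"angular":[0,0,0]},{"claw":5,"linear":[-9.1,-1.6,7],"angular":[0,0,0]},{"claw":5,"linear":[-9.1,-1.6,9],"angular":[0,0,0]},{"claw":5,"linear":[-9.1,-1.6,9],"angular":[0,0,0]},{"claw":5,"linear":[-9.1,-1.6,9],"angular":[0,0,0]}]'
python3 - <<'E'
from h import *; from cell import env
from scipy.optimize import least_squares
s=env.read_state(); print(s["joint_positions"].round(2),s["tool_pos"])
P=[]
for n in ["scene","side"]:
    im=env.get_image(n); np.savez(f"pics/{n}4.npz",**im); H=hsv(im)
    w=cloud(im,(H[...,0]<15)&(H[...,1]>120)&(H[...,2]>25)); g=(np.linalg.norm(w[:,:2]-s["tool_pos"][:2],axis=1)<.06)&(w[:,2]>.07)&(w[:,2]<.25); w=w[g]
    print(n,len(w),w.min(0).round(3),w.max(0).round(3),"radial by z:")
    for lo in (.07,): pass
    P.append(w)
im=env.get_image("wrist"); np.savez("pics/w4.npz",tp=s["tool_pos"],tq=s["tcp_rot"],**im)
zt=s["tool_pos"][2]-.019
def res(p,P):
    a=np.array([p[2],p[3],1]); a/=np.linalg.norm(a); q=P-[p[0],p[1],zt]; h=q@a
    return np.linalg.norm(q-np.outer(h,a),axis=1)-.029
for w in P+[np.vstack(P)]:
    b=w[w[:,2]>zt-.008]; r=least_squares(res,[*s["tool_pos"][:2],0,0],loss="soft_l1",f_scale=.002,args=(b,)); print(r.x.round(4),len(b))
A=load("side4")["pixels"][170:330,230:430]; B=load("scene4")["pixels"][170:330,240:440]
cv2.imwrite("pics/chk4.png",cv2.resize(np.hstack([A,B])[:,:,::-1],None,fx=2,fy=2))
E
```

```text
time_s: 13.5
tool_pos: [0.5577, 0.0229, 0.16]
tcp_rot: [-0.001, 0.407, 0.913, -0.0]
ft_force: [-0.4, -0.6, -0.7]
width: 0.0558
finger_force: 65.2
[ 0.66  0.85 -1.27  1.81  0.88  1.19 -0.17] [0.55771735 0.02293316 0.1599926 ]
scene 731 [ 0.531 -0.003  0.104] [0.592 0.055 0.207] radial by z:
side 1216 [ 0.518 -0.009  0.105] [0.586 0.05  0.221] radial by z:
[0.5575 0.0239 0.0333 0.0998] 538
[ 0.5583  0.0224 -0.1099 -0.0361] 944
[ 0.558   0.0227 -0.0449 -0.0126] 1482
```

View pics/chk4.png

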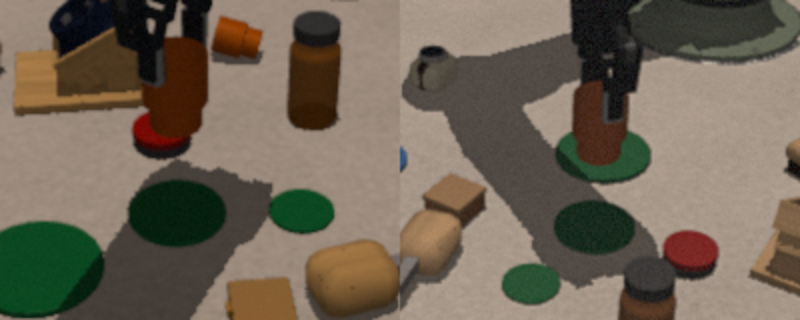

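Side and scene crops show the pot held upright above the middle green coaster, with the coaster in the gripper's shadow at (177,212) and (595,228) of the crop. I lower it, and go slowly near contact.

```bash
python3 -m crank '[{"claw":5,"linear":[-0.15,-0.13,2],"angular":[0,0,0]},{"claw":5,"linear":[-0.15,-0.13,4],"angular":[0,0,0]},{"claw":5,"linear":[-0.15,-0.13,6],"angular":[0,0,0]},{"claw":5,"linear":[-0.15,-0.13,7.5],"angular":[0,0,0]},{"claw":5,"linear":[-0.15,-0.13,8.5],"angular":[0,0,0]},{"claw":5,"linear":[-0.15,-0.13,9.1],"angular":[0,0,0]},{"claw":5,"linear":[-0.15,-0.13,9.3],"angular":[0,0,0]},{"claw":5,"linear":[-0.15,-0.13,9.4],"angular":[0,0,0]},{"claw":5,"linear":[-0.15,-0.13,9.4],"angular":[0,0,0]}]'
python3 -m crank '[{"claw":5,"linear":[0,0,0.08],"angular":[0,0,0]},{"claw":5,"linear":[0,0,0.16],"angular":[0,0,0]},{"claw":5,"linear":[0,0,0.24],"angular":[0,0,0]},{"claw":5,"linear":[0,0,0.24],"angular":[0,0,0]}]'
```

```text
time_s: 14.4
tool_pos: [0.5587, 0.0201, 0.0665]
tcp_rot: [0.0, 0.408, 0.913, 0.0]
ft_force: [0.2, -1.1, -1.1]
width: 0.0558
finger_force: 65.2
time_s: 14.73
tool_pos: [0.5583, 0.0199, 0.0636]
tcp_rot: [-0.0, 0.408, 0.913, 0.0]
ft_force: [-0.0, 0.0, -2.7]
width: 0.056
finger_force: 65.2
```

```bash
python3 -m crank '[{"claw":5,"linear":[0,0,0.06],"angular":[0,0,0]},{"claw":5,"linear":[0,0,0.12],"angular":[0,0,0]},{"claw":5,"linear":[0,0,0.12],"angular":[0,0,0]}]'
python3 -m crank '[{"claw":5,"linear":[0,0,0.06],"angular":[0,0,0]},{"claw":5,"linear":[0,0,0.1],"angular":[0,0,0]},{"claw":5,"linear":[0,0,0.1],"angular":[0,0,0]}]'
```

```text
time_s: 14.98
tool_pos: [0.5584, 0.0199, 0.0625]
tcp_rot: [-0.0, 0.408, 0.913, -0.0]
ft_force: [-0.4, 0.2, 1.8]
width: 0.0559
finger_force: 65.6
time_s: 15.23
tool_pos: [0.5585, 0.0199, 0.0623]
tcp_rot: [0.0, 0.408, 0.913, -0.0]
ft_force: [-6.1, -3.0, 20.0]
width: 0.0559
finger_force: 67.4
```

Contact, with about 20 N. I ease off a little, open, and look.

```bash
python3 -m crank '[{"claw":5,"linear":[0,0,-0.06],"angular":[0,0,0]},{"claw":5,"linear":[0,0,-0.06],"angular":[0,0,0]}]'
python3 -m crank '[{"claw":6,"linear":[0,0,0],"angular":[0,0,0]},{"claw":6.5,"linear":[0,0,0],"angular":[0,0,0]},{"claw":7,"linear":[0,0,0],"angular":[0,0,0]},{"claw":8.5,"linear":[0,0,0],"angular":[0,0,0]},{"claw":8.5,"linear":[0,0,0],"angular":[0,0,0]},{"claw":8.5,"linear":[0,0,0],"angular":[0,0,0]}]'
python3 - <<'E'
from h import *; from cell import env
s=env.read_state(); print(s["tool_pos"])
im=env.get_image("wrist"); cv2.imwrite("pics/w5.png",im["pixels"][:,:,::-1])
E
```

```text
time_s: 15.4
tool_pos: [0.5585, 0.0199, 0.0624]
tcp_rot: [0.0, 0.408, 0.913, -0.0]
ft_force: [-3.0, -1.8, 10.8]
width: 0.0556
finger_force: 66.4
time_s: 15.9
tool_pos: [0.5583, 0.02, 0.0619]
tcp_rot: [-0.0, 0.408, 0.913, 0.0]
ft_force: [0.0, -0.4, -0.6]
width: 0.0853
finger_force: 0.0
[0.55830214 0.01997518 0.06187891]
```

View pics/w5.png

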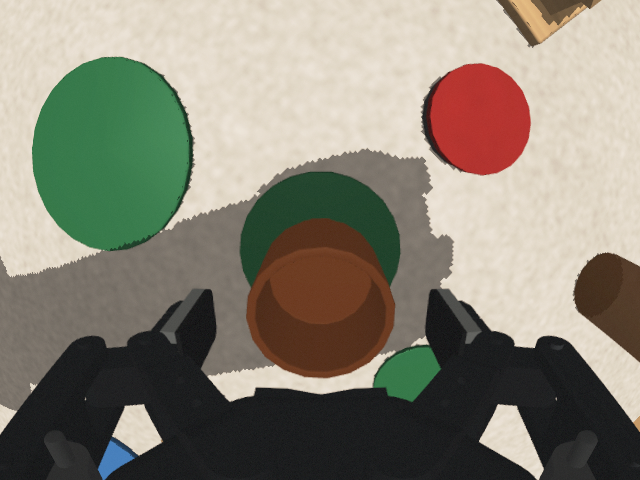

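The pot stands free with its mouth at (320,312) between the open pads, centred on the coaster (320,245). I withdraw straight up, check its position, and hand in.

```bash
python3 -m crank '[{"claw":8.5,"linear":[0,0,-1],"angular":[0,0,0]},{"claw":8.5,"linear":[0,0,-2.5],"angular":[0,0,0]},{"claw":8.5,"linear":[0,0,-5],"angular":[0,0,0]},{"claw":8.5,"linear":[0,0,-8],"angular":[0,0,0]},{"claw":8.5,"linear":[0,0,-11],"angular":[0,0,0]},{"claw":8.5,"linear":[0,0,-14],"angular":[0,0,0]},{"claw":8.5,"linear":[0,0,-15],"angular":[0,0,0]},{"claw":8.5,"linear":[0,0,-15],"angular":[0,0,0]},{"claw":8.5,"linear":[0,0,-15],"angular":[0,0,0]}]'
python3 - <<'E'
from h import *; from cell import env
ims=[]
for n in ["scene","side"]:
    im=env.get_image(n); H=hsv(im); w=cloud(im,(H[...,0]<15)&(H[...,1]>120)&(H[...,2]>25))
    w=w[(np.hypot(w[:,0]-.558,w[:,1]-.02)<.06)&(w[:,2]<.12)]; t=w[w[:,2]>w[:,2].max()-.006]
    print(n,len(w),w[:,2].max().round(4),((t.max(0)+t.min(0))/2).round(4),np.ptp(t,0).round(3)); ims.append(im["pixels"])
cv2.imwrite("pics/end.png",cv2.resize(np.hstack([ims[1][100:300,190:430],ims[0][200:400,240:480]])[:,:,::-1],None,fx=1.6,fy=1.6))
E
```

```text
time_s: 16.7
tool_pos: [0.5584, 0.0198, 0.2128]
tcp_rot: [0.0, 0.408, 0.913, 0.0]
ft_force: [-0.1, -0.9, -0.5]
width: 0.0852
finger_force: 0.0
scene 876 0.081 [0.5597 0.0209 0.078 ] [0.058 0.058 0.006]
side 1286 0.0827 [0.5581 0.0178 0.0798] [0.056 0.059 0.006]
```

View pics/end.png

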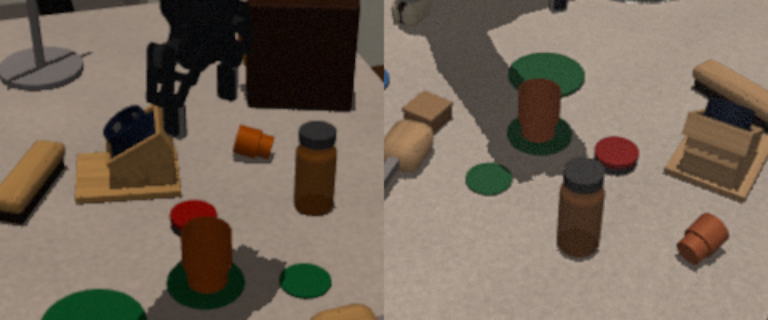

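The pot stands upright in the middle of the medium green coaster, the navy pot is still seated, and nothing else has moved.

```bash
python3 -c "
from cell import env
print(env.sign_off())"
```

```text
the job is handed in; nothing more can be done
None
```

I twisted the cognac pot out along the lean, set it upright within about 2 mm of the middle of the green coaster and let go. In the last pictures the navy pot was still seated and nothing else looked moved. I handed the job in at about 17 s; the sign-off gave no verdict.

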